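# Let the visitor in with the desk intercom

## Task

A visitor is calling on the desk intercom: with the fingertips, gently press the long bar key at its front all the way down to answer and let it come up again, then press its round key (the door release) all the way down and let it come up too. Leave the square keys alone, pick nothing up, and do not shift the intercom or any of the things on and around it.

Things in the scene. Friction and masses are not known exactly. Their poses are not given: they have to be found in the camera images.
- intercom: Flat black desk intercom, 160 (x) by 240 (y) by 40 mm high, 0.9 kg, loose on rubber feet. Origin: centre of its underside; front edge to its -x, +y its left, z up. Grey keys stand 11 mm proud of its flat top (tops 51 mm above the desk) and move straight down: a bar key in front, behind it a row of four 52 mm apart (left to right: square, round, square, square).
- key_bar_top (a point): Centre of the top face of the bar key (answer key): rectangular, 24 mm (intercom x) by 92 mm (intercom y), alone in the front row, at x = -0.053, y = 0 of the intercom. The point moves with the key.
- key_bar (a joint): The bar key. Joint value: 0 = up (at rest), grows to 0.008 m = fully down. It springs back by itself; it needs about 1 N to start moving and 4 N to be fully down.
- key_door_top (a point): Centre of the top face of the door-release key: the only round key, 30 mm across, second from the left in the rear row, at x = -0.002, y = +0.026 of the intercom. The point moves with the key.
- key_door (a joint): The round door-release key. Joint value: 0 = up (at rest), grows to 0.008 m = fully down. It springs back by itself; it needs about 1 N to start moving and 4 N to be fully down.
- key_1 (a joint): Square key, 18 mm, leftmost in the rear row, at y = +0.078 and x = -0.002 of the intercom; to be left alone. Joint value: 0 = up (at rest), grows to 0.008 m = fully down. It springs back by itself; it needs about 1 N to start moving and 4 N to be fully down.
- key_3 (a joint): Square key, 18 mm, third from the left, at y = -0.026 and x = -0.002 of the intercom; to be left alone. Joint value: 0 = up (at rest), grows to 0.008 m = fully down. It springs back by itself; it needs about 1 N to start moving and 4 N to be fully down.
- key_4 (a joint): Square key, 18 mm, rightmost, at y = -0.078 and x = -0.002 of the intercom; to be left alone. Joint value: 0 = up (at rest), grows to 0.008 m = fully down. It springs back by itself; it needs about 1 N to start moving and 4 N to be fully down.
- eraser: Bystander: eraser in its sleeve, 20x44x12 mm, lying on top of the intercom over the loudspeaker slots at its rear left. Origin: centre of its underside.
- usb_stick: Bystander: memory stick, 17x38x9 mm, on the desk just left of the intercom. Origin: centre of its underside.
- clip: Bystander: black foldback clip, 33x41x22 mm, on the desk just right of the intercom. Origin: on its underside.
- notes: Bystander: block of white notes, 77x77x13 mm, on the desk right of the intercom. Origin: centre of its underside.
- mug: Bystander: white mug, 92x127x95 mm, on the right part of the desk. Origin: centre of its underside.
- stamp: Bystander: rubber stamp with a turned handle, 28x56x70 mm, on the right part of the desk. Origin: centre of its underside.

How it is judged:
By the outcome, as a careful person would: the job done as asked, in the order asked, and still so for the second after the job is handed in, with the robot touching nothing.
It also fails if it takes over 32 s, if anything falls off the work surface, if the arm or the gripper's body presses on something with over 40 N, if the wrist force passes 120 N, or if a joint passes its speed limit or range.

## Robot

A 6-joint arm with a two-finger parallel gripper is mounted at the origin on a cart in front of the work surface, level with it; the furniture and walls round the work are solid. World frame = base frame: x ahead of the robot, y to its left, z up, the work surface at z = 0. Lengths are in m, angles in rad, forces in N, time in s.
With the tool pointing down it reaches from about 0.275 to 0.75 m from the base axis. Payload 10.2 kg.
Tool frame: the origin (TCP) lies between the finger pads; the fingertips stand 11 mm ahead of it and the grasp point (between the pads) lies 8 mm behind it (ctrl.tip_extent is the distance from the TCP to the fingertips, in m); x points along the fingers, y is the direction in which the jaws open and shut, and the axes are right-handed (so a half turn about x gives the same grasp; the last joint's range is limited). The gripper opens to 85 mm and grips with 20 to 120 N. Pads are 22 mm wide; open, the fingers measure 114 mm over their backs; the gripper's body (76 mm by 85 mm) begins 54 mm behind the grasp point. The pads swing forward as they close: fully open they stand 13 mm farther back than shut.
Start: joints at [-1.433, 0.313, 1.498, -0, 1.331, -0.223], TCP at [0.185, -0.491, 0.242] pointing down, gripper open.
Joint ranges: [-2.94, 2.94], [-0.97, 2.17], [0.19, 2.56], [-1.23, 4.37], [0.02, 3.11], [-2.88, 2.88]. Speed limits (rad/s): [2.39, 2.39, 3.01, 3.14, 3.14, 3.14].

## Interface

Orientations are given as a rotation vector (axis times angle).
In Python, from plant import ctrl gives the robot as it stands.
- The arm moves only by the tool send_rows, never from a script. Its argument "commands" is a list that holds one entry, the list of rows, each a list of 5 numbers: the shift along the tool's x, y, z in mm, then the turn about the tool's x in degrees, then the finger opening in mm, from 0 to 85.4. In form: [[[dx, dy, dz, spin, gripper], ...]]. A call has 1 to 5 rows; each row is the pose to reach, as a shift and turn from the pose commanded when the call began, along the tool's axes at that moment; what a row does not reach only later rows make up. A row lasts 1/8 s, in which the tool goes at most 62.5 mm and 10.7 degrees, less where a joint would pass 70% of its speed; a pose out of reach is approached as far as the arm can. A call with a gripper value outside its range is refused whole. The fingers move at their own pace and stop on an object; "grip_force" is the grip in N (left out, the last holds). Time passes only in rows, so rows that repeat a pose let the fingers close. It gives the time, the measured TCP pose, the force and the opening at its end, in the units of the state.
- ctrl.state(): the state, without advancing time (a new reading comes with each control period).
- ctrl.camera(name): name is "scene" or "top"; returns (picture, depth): 400x640x3 uint8, red, green, blue; 400x640 float32, m along the optical axis (not along the pixel's ray), 0 where there is no reading.
- ctrl.camera_info(name): a dict with "fx", "fy", "cx", "cy" (pixels), "D" ([k1, k2, p1, p2, k3] as OpenCV has them; the pictures are not rectified), "T" (4x4, takes a point from camera to world coordinates). Camera axes: x right, y down, z forward; pixel columns grow to the right and rows downward; lengths in m; the calibration is good to about 2 mm. A picture is of the moment at which its call begins. camera_info takes no time and is no camera call.
- ctrl.finish_job(): hands the job in, once; it reports no verdict.
Trained networks look in the newest picture that a camera, given by its name, has taken for a name from the list of things; names that differ only in an ending like _2 or _b are one class to them, and where a whole thing is asked for, a point or a joint stands for the part that bears it (a point fixed in the world has none). Each returns a list of dicts, best first, with "confidence" (0 to 1); they miss things now and then, are a little off and sometimes report something else, mostly with a low value. They report only what shows in the picture. A call takes as long as a camera call.
- ctrl.masks_of(target, camera): "mask" (400x640 bool, what is visible of it) and "box" ([left, top, right, bottom] in pixels, round what is visible of it).
- ctrl.tip_of(target, camera): "pixel" ([column, row] in pixels: a listed point, or the origin of a listed thing).
The state is a dict: "time": time; "joint_pos": joint angles; "dq": joint speeds; "tau": joint torques, N m; "tcp_pos": TCP position; "tool_rot": TCP orientation; "force": force on the tool from outside, world axes, zero at the start; "moment": the same for the moment, N m; "gripper_width": finger opening in m.
Only numpy, scipy, OpenCV 4.12 (cv2) and the standard library are available. Lean on these libraries where they do the work, as an engineer would, in place of code of your own. Each camera call takes 0.05 s, during which the arm holds its last target.

## Working session

There is one attempt and no reset: what is moved stays moved. The work goes in short steps, Python scripts to look and compute and a tool call to move; the robot and the scene stay as the last step left them, time stands still between calls to the robot, and variables do not carry over. Pictures are saved under pics/ and viewed, and the job is handed in when it is done.

Besides the shell and the picture viewer there is one more tool, called as name(argument=value, ...) on one line, values as JSON. send_rows: Moves the arm, as the interface text tells. Its arguments: {"type":"object","properties":{"commands":{"type":"array"},"grip_force":{"type":"number"}},"required":["commands"]}

```bash
ls; mkdir -p pics
cat > h.py <<'E'
import numpy as np, cv2
from plant import ctrl
from scipy.spatial.transform import Rotation as R
def ray(cam,px):
    i=ctrl.camera_info(cam);K=np.array([[i['fx'],0,i['cx']],[0,i['fy'],i['cy']],[0,0,1.]])
    p=cv2.undistortPoints(np.array(px,float).reshape(-1,1,2),K,np.array(i['D'],float)).reshape(-1,2)
    T=np.array(i['T']);d=np.c_[p,np.ones(len(p))]@T[:3,:3].T
    return T[:3,3],d
def at_z(cam,px,z):
    o,d=ray(cam,px);return o+d*((z-o[2])/d[:,2])[:,None]
E
python3 - <<'E'
from h import *
for c in ("top","scene"):
    im,d=ctrl.camera(c);cv2.imwrite(f"pics/{c}0.png",im[:,:,::-1]);np.save(f"{c}d.npy",d)
    for t in ("key_bar_top","key_door_top","intercom"):
        r=ctrl.tip_of(t,c)
        for e in r[:3]:
            print(c,t,e, at_z(c,[e['pixel']],0 if t=="intercom" else .051)[0].round(4), d[int(e['pixel'][1]),int(e['pixel'][0])])
s=ctrl.state();print(s['time'],s['tcp_pos'],R.from_rotvec(s['tool_rot']).as_matrix().round(3),s['force'],s['gripper_width'],ctrl.tip_extent)
E
```

```text
pics
top key_bar_top {'pixel': [272.7, 227.6], 'confidence': 0.55} [ 0.5122 -0.0049  0.051 ] 0.9690709
top key_door_top {'pixel': [265.8, 211.3], 'confidence': 0.44} [0.5542 0.0128 0.051 ] 0.9864704
top intercom {'pixel': [268.5, 214.0], 'confidence': 0.57} [0.5498 0.0118 0.    ] 0.9871487
scene key_door_top {'pixel': [389.0, 269.4], 'confidence': 0.65} [ 0.5471 -0.4756  0.051 ] 0.98701215
scene key_door_top {'pixel': [292.7, 195.6], 'confidence': 0.49} [0.5482 0.0371 0.051 ] 1.3078678
scene intercom {'pixel': [302.3, 210.0], 'confidence': 0.65} [0.5713 0.0126 0.    ] 1.2204039
0.4 [ 0.18533087 -0.49117396  0.24219618] [[-0.     0.353 -0.936]
 [ 0.    -0.936 -0.353]
 [-1.    -0.    -0.   ]] [-0.37697604  0.00738051  0.48507252] 0.085432429642386 0.011
```

View pics/top0.png

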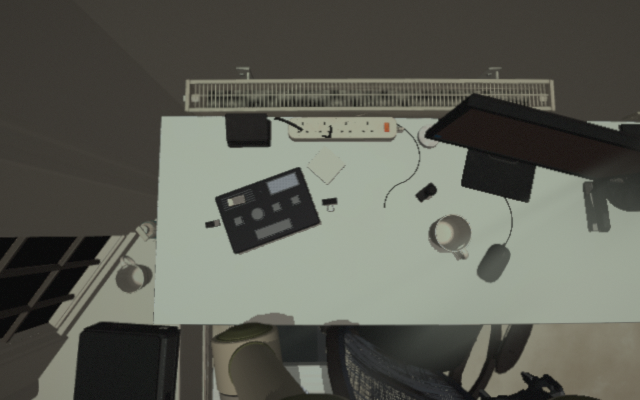

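View pics/scene0.png

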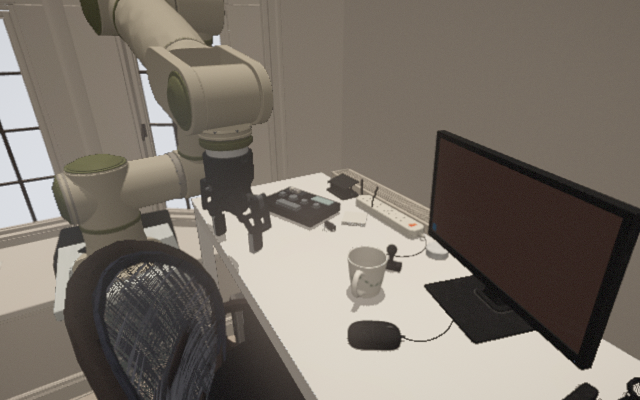

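Run:
```python
import cv2
a=cv2.imread('pics/top0.png')[150:260,200:340];cv2.imwrite('pics/topz.png',cv2.resize(a,None,fx=5,fy=5,interpolation=cv2.INTER_CUBIC))
a=cv2.imread('pics/scene0.png')[150:250,220:360];cv2.imwrite('pics/scz.png',cv2.resize(a,None,fx=5,fy=5,interpolation=cv2.INTER_CUBIC))
```

```text
(no output)
```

View pics/topz.png

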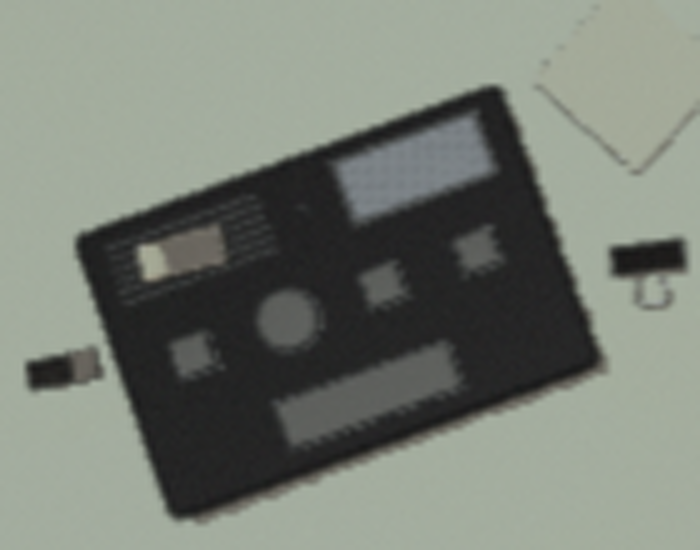

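View pics/scz.png

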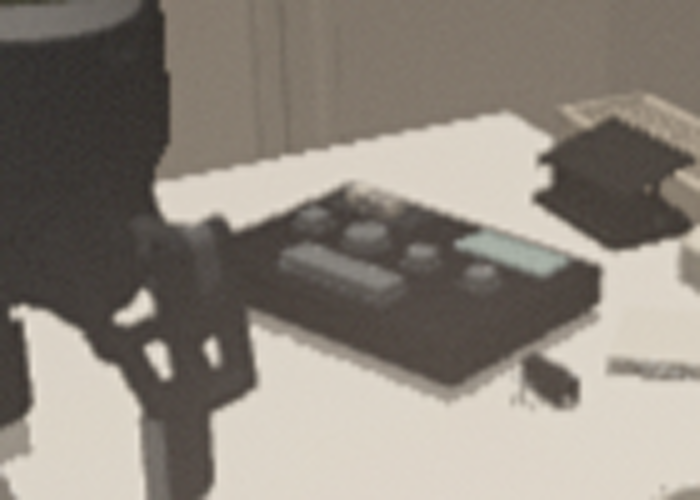

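The pictures agree: in the top view the bar key is at about (273.5, 228.5) and the round key at about (257.5, 213.7). The network's round-key pixel (265.8, 211) falls between keys, so I'll discard it and fit the intercom pose to all the key blobs instead.

Run:
```python
from h import *
from scipy.optimize import least_squares
im=cv2.imread('pics/top0.png');g=cv2.cvtColor(im,cv2.COLOR_BGR2GRAY).astype(int)
dep=np.load('topd.npy')
approx={'bar':(273.5,228.5,-.053,0),'door':(257.5,213.7,-.002,.026),'k1':(238.2,220.8,-.002,.078),'k3':(276.5,206.5,-.002,-.026),'k4':(295.2,199.6,-.002,-.078)}
m=((g>62)&(g<140)).astype(np.uint8)
n,l,st,ce=cv2.connectedComponentsWithStats(m,connectivity=4)
P=[];M=[]
for k,(u,v,x,y) in approx.items():
    i=l[round(v),round(u)]
    # gray-weighted centroid
    yy,xx=np.nonzero(cv2.dilate((l==i).astype(np.uint8),np.ones((3,3))));w=np.clip(g[yy,xx]-35,0,60)
    c=((xx*w).sum()/w.sum(),(yy*w).sum()/w.sum())
    z=np.median(dep[l==i]);o,d=ray('top',[c]);pw=o+d[0]*z
    print(k,g[round(v),round(u)],st[i],np.round(c,2),'depth pt',pw.round(4))
    P.append(at_z('top',[c],.050)[0][:2]);M.append((x,y))
P=np.array(P);M=np.array(M)
def f(p):
    c,s=np.cos(p[2]),np.sin(p[2]);return (M@np.array([[c,s],[-s,c]])+p[:2]-P)
r=least_squares(lambda p:f(p).ravel(),[.55,.01,.35]);print(r.x,np.degrees(r.x[2]));print((f(r.x)*1000).round(1))
pr=f(r.x)+P
for a,b in zip(approx,pr):print(a,b.round(4))
# outline corners check top z=.04
c=np.array([(80,238),(498,90),(602,362),(175,515)])/5+[200,150]
q=at_z('top',c,.04);print(q.round(4),q.mean(0),np.linalg.norm(np.diff(q,axis=0),axis=1))
i=ctrl.camera_info('top');print(np.array(i['T']).round(3))
```

```text
bar 96 [255 218  37  21 361] [273.24 228.55] depth pt [ 0.5098 -0.0062  0.0503]
door 96 [251 208  14  12 109] [257.15 213.51] depth pt [0.5488 0.0352 0.0504]
k1 93 [234 217   9   9  51] [237.95 220.62] depth pt [0.531  0.0845 0.0496]
k3 94 [272 202   9   9  53] [276.08 206.53] depth pt [ 0.5663 -0.0136  0.0507]
k4 95 [291 195   9   9  56] [295.08 199.56] depth pt [ 0.584  -0.0626  0.05  ]
[0.55945757 0.01161703 0.34588191] 19.817573753952825
[[-0.2 -0.2]
 [-0.   0.2]
 [ 0.2 -0.1]
 [ 0.  -0. ]
 [ 0.   0.1]]
bar [ 0.5096 -0.0064]
door [0.5488 0.0354]
k1 [0.5311 0.0843]
k3 [ 0.5664 -0.0135]
k4 [ 0.584  -0.0624]
[[ 0.5918  0.1441  0.04  ]
 [ 0.6682 -0.0744  0.04  ]
 [ 0.5247 -0.1276  0.04  ]
 [ 0.4479  0.0934  0.04  ]] [0.55814442 0.0088914  0.04      ] [0.23148473 0.15305202 0.23403141]
[[-0.01  -0.996  0.086  0.497]
 [-1.     0.009 -0.017 -0.108]
 [ 0.017 -0.086 -0.996  1.027]
 [ 0.     0.     0.     1.   ]]
```

```bash
cat >> h.py <<'E'
BAR=np.array([.5096,-.0064]);DOOR=np.array([.5488,.0354])
def togo(xyz):
    s=ctrl.state();m=R.from_rotvec(s['tool_rot']).as_matrix()
    yaw=np.degrees(np.arctan2(m[0,1],-m[1,1]))
    print('t',s['time'],'tcp',np.round(s['tcp_pos'],4),'xaxis',m[:,0].round(4),'yaw',yaw.round(2),'F',np.round(s['force'],2),'w',s['gripper_width'])
    print('shift mm',(m.T@(np.array(xyz)-s['tcp_pos'])*1000).round(1))
E
python3 -c "
from h import *
togo([*BAR,.15])"
```

```text
t 0.4 tcp [ 0.1853 -0.4912  0.2422] xaxis [-0.e+00  2.e-04 -1.e+00] yaw 20.67 F [-0.38  0.01  0.49] w 0.085432429642386
shift mm [  92.3 -339.1 -474.5]
```

send_rows(commands=[[[0,-30,-42,0,0],[0,-64,-90,0,0],[0,-98,-137,0,0],[0,-132,-185,0,0],[0,-166,-232,0,0]]], grip_force=20)

```text
time: 1.02
tcp_pos: [0.3445, -0.2523, 0.2425]
tool_rot: [2.025, 0.368, -2.024]
force: [0.2, 0.0, -0.0]
gripper_width: 0.0001
```

send_rows(commands=[[[0,-34,-48,0,0],[0,-68,-96,0,0],[0,-102,-144,0,0],[0,-136,-192,0,0],[0,-173,-242,0,0]]])

```text
time: 1.65
tcp_pos: [0.51, -0.005, 0.2425]
tool_rot: [2.025, 0.369, -2.024]
force: [-0.4, -1.0, -0.3]
gripper_width: 0.0002
```

```bash
python3 -c "
from h import *
togo([*BAR,.085])"
```

```text
t 1.65 tcp [ 0.51   -0.005   0.2425] xaxis [ 6.e-04 -3.e-04 -1.e+00] yaw 20.66 F [-0.35 -1.05 -0.34] w 0.0001906502545464883
shift mm [157.5   1.1   1. ]
```

send_rows(commands=[[[40,1,1,-0.9,0],[85,1,1,-0.9,0],[130,1,1,-0.9,0],[165,1,1,-0.9,0],[165,1,1,-0.9,0]]])

```text
time: 2.28
tcp_pos: [0.5074, -0.0077, 0.0757]
tool_rot: [2.012, 0.386, -2.021]
force: [0.8, 0.2, 0.4]
gripper_width: 0.0002
```

Run:
```python
from h import *
togo([*BAR,.062])
for c,(y,x) in (("top",(150,200)),("scene",(140,220))):
    im,d=ctrl.camera(c);a=im[y:y+110,x:x+150,::-1];cv2.imwrite(f"pics/{c}1.png",cv2.resize(a,None,fx=5,fy=5,interpolation=cv2.INTER_CUBIC))
```

```text
t 2.275 tcp [ 0.5074 -0.0077  0.0757] xaxis [-0.0045  0.0011 -1.    ] yaw 21.57 F [0.81 0.19 0.43] w 0.00016513014983019186
shift mm [13.7 -0.4 -2.6]
```

View pics/scene1.png

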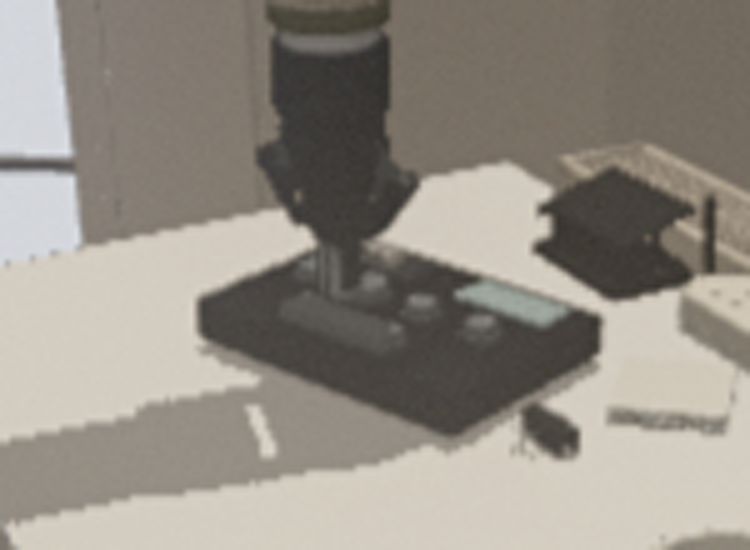

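View pics/top1.png

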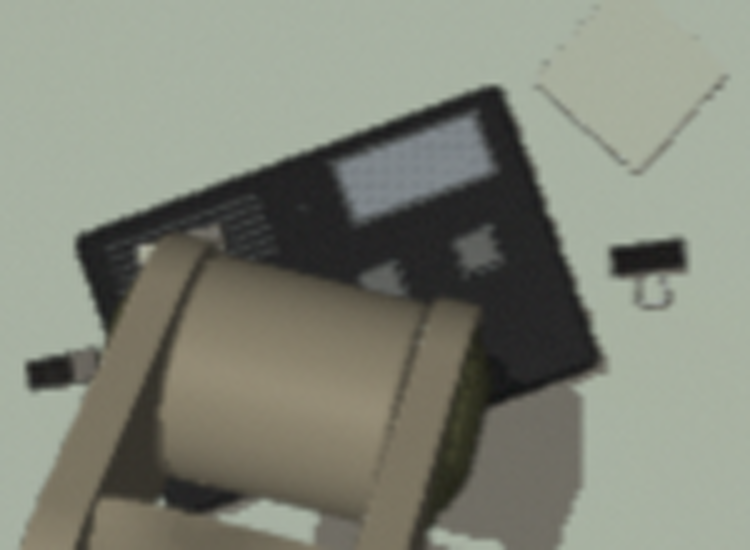

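send_rows(commands=[[[0,0,0,1.8,0],[0,0,0,1.8,0]]])

```text
time: 2.62
tcp_pos: [0.509, -0.0081, 0.0784]
tool_rot: [2.036, 0.353, -2.032]
force: [-0.2, 0.1, 0.2]
gripper_width: 0.0003
```

Run:
```python
from h import *
togo([*BAR,.062])
im,d=ctrl.camera('scene')
i=ctrl.camera_info('scene');T=np.array(i['T']);Ti=np.linalg.inv(T);K=np.array([[i['fx'],0,i['cx']],[0,i['fy'],i['cy']],[0,0,1.]])
s=ctrl.state();tip=s['tcp_pos']-np.array([0,0,.011])
for n,p in (('tip',tip),('bar',[*BAR,.051]),('door',[*DOOR,.051])):
    q=cv2.projectPoints(np.array([p],float),cv2.Rodrigues(Ti[:3,:3])[0],Ti[:3,3],K,np.array(i['D'],float))[0].ravel()
    print(n,q,((q-[220,140])*5).round())
# cloud of finger region
uv=[(u,v) for v in range(186,204) for u in range(280,294)]
o,dd=ray('scene',uv);z=np.array([d[v,u] for u,v in uv]);P=(o+dd*z[:,None])
for v in range(190,204):
    print(v,[tuple((P[uv.index((u,v))]*1000).round().astype(int)) for u in (284,286,288,290)])
```

```text
t 2.625 tcp [ 0.509  -0.0081  0.0784] xaxis [ 1.9e-03 -5.0e-04 -1.0e+00] yaw 19.73 F [-0.22  0.1   0.25] w 0.00028478647477885196
shift mm [16.4 -1.4 -1.1]
tip [288.03182492 198.30178375] [340. 292.]
bar [288.1976809  202.51745261] [341. 313.]
door [293.07499969 195.73390402] [365. 279.]
190 [(np.int64(497), np.int64(-6), np.int64(99)), (np.int64(500), np.int64(-15), np.int64(101)), (np.int64(503), np.int64(-23), np.int64(103)), (np.int64(514), np.int64(-15), np.int64(98))]
191 [(np.int64(496), np.int64(-7), np.int64(96)), (np.int64(499), np.int64(-17), np.int64(99)), (np.int64(506), np.int64(-17), np.int64(97)), (np.int64(511), np.int64(-20), np.int64(97))]
192 [(np.int64(497), np.int64(-6), np.int64(92)), (np.int64(499), np.int64(-17), np.int64(95)), (np.int64(506), np.int64(-16), np.int64(93)), (np.int64(510), np.int64(-23), np.int64(95))]
193 [(np.int64(496), np.int64(-6), np.int64(88)), (np.int64(500), np.int64(-14), np.int64(90)), (np.int64(504), np.int64(-19), np.int64(91)), (np.int64(510), np.int64(-22), np.int64(91))]
194 [(np.int64(495), np.int64(-8), np.int64(86)), (np.int
[... 1105 characters left out ...]
int64(54)), (np.int64(511), np.int64(13), np.int64(52)), (np.int64(525), np.int64(28), np.int64(43)), (np.int64(533), np.int64(28), np.int64(41))]
201 [(np.int64(500), np.int64(6), np.int64(54)), (np.int64(507), np.int64(5), np.int64(53)), (np.int64(515), np.int64(6), np.int64(51)), (np.int64(528), np.int64(18), np.int64(43))]
202 [(np.int64(498), np.int64(2), np.int64(52)), (np.int64(504), np.int64(-1), np.int64(52)), (np.int64(511), np.int64(-2), np.int64(51)), (np.int64(515), np.int64(-10), np.int64(53))]
203 [(np.int64(495), np.int64(-4), np.int64(52)), (np.int64(501), np.int64(-8), np.int64(52)), (np.int64(506), np.int64(-13), np.int64(53)), (np.int64(512), np.int64(-15), np.int64(52))]
```

send_rows(commands=[[[5,-1.4,-1.1,0,0],[10,-1.4,-1.1,0,0],[13,-1.4,-1.1,0,0],[13,-1.4,-1.1,0,0],[13,-1.4,-1.1,0,0]]])

```text
time: 3.3
tcp_pos: [0.5092, -0.0063, 0.0644]
tool_rot: [2.034, 0.354, -2.034]
force: [0.2, -0.9, 0.4]
gripper_width: 0.0001
```

send_rows(commands=[[[1,0,0,0,0],[2,0,0,0,0],[3,0,0,0,0],[4,0,0,0,0],[5,0,0,0,0]]])

```text
time: 3.92
tcp_pos: [0.5091, -0.0063, 0.0593]
tool_rot: [2.034, 0.354, -2.034]
force: [-0.8, -1.4, 2.2]
gripper_width: 0.0001
```

send_rows(commands=[[[1,0,0,0,0],[2,0,0,0,0],[3,0,0,0,0],[4,0,0,0,0],[4,0,0,0,0]]])

```text
time: 4.55
tcp_pos: [0.5091, -0.0063, 0.0553]
tool_rot: [2.034, 0.354, -2.034]
force: [-0.2, 0.6, 4.4]
gripper_width: 0.0
```

send_rows(commands=[[[0.5,0,0,0,0],[1,0,0,0,0]]])

```text
time: 4.8
tcp_pos: [0.5092, -0.0063, 0.0543]
tool_rot: [2.034, 0.354, -2.034]
force: [-0.6, -0.3, 4.2]
gripper_width: -0.0001
```

send_rows(commands=[[[0.5,0,0,0,0],[0.5,0,0,0,0]]])

```text
time: 5.05
tcp_pos: [0.5092, -0.0063, 0.054]
tool_rot: [2.034, 0.354, -2.034]
force: [-1.3, 0.3, 6.5]
gripper_width: -0.0
```

```bash
python3 -c "
from h import *
togo([*BAR,.054])"
```

```text
t 5.05 tcp [ 0.5092 -0.0063  0.054 ] xaxis [ 1.e-04 -0.e+00 -1.e+00] yaw 19.77 F [-1.33  0.34  6.45] w -1.2050575750954865e-05
shift mm [-0.   0.2 -0.4]
```

send_rows(commands=[[[0.4,0,0,0,0],[0.4,0,0,0,0]]])

```text
time: 5.3
tcp_pos: [0.5092, -0.0063, 0.0539]
tool_rot: [2.034, 0.354, -2.034]
force: [-3.3, 0.2, 8.9]
gripper_width: 0.0
```

The force is rising while the tip has stopped moving at 8 mm of travel, so the bar key is fully down. I'm releasing it and rising.

send_rows(commands=[[[-2,0,0,0,0],[-5,0,0,0,0],[-10,0,0,0,0],[-22,0,0,0,0],[-32,0,0,0,0]]])

```text
time: 5.92
tcp_pos: [0.5092, -0.0063, 0.0863]
tool_rot: [2.034, 0.354, -2.033]
force: [-0.1, 0.2, 0.2]
gripper_width: 0.0001
```

Run:
```python
from h import *
togo([*DOOR,.085])
im,d=ctrl.camera('scene');a=im[140:250,220:370,::-1];cv2.imwrite("pics/scene2.png",cv2.resize(a,None,fx=5,fy=5,interpolation=cv2.INTER_CUBIC))
```

```text
t 5.925 tcp [ 0.5092 -0.0063  0.0863] xaxis [ 4.e-04 -1.e-04 -1.e+00] yaw 19.77 F [-0.06  0.24  0.18] w 0.00011040750912818635
shift mm [  1.3 -25.9 -51.4]
```

View pics/scene2.png

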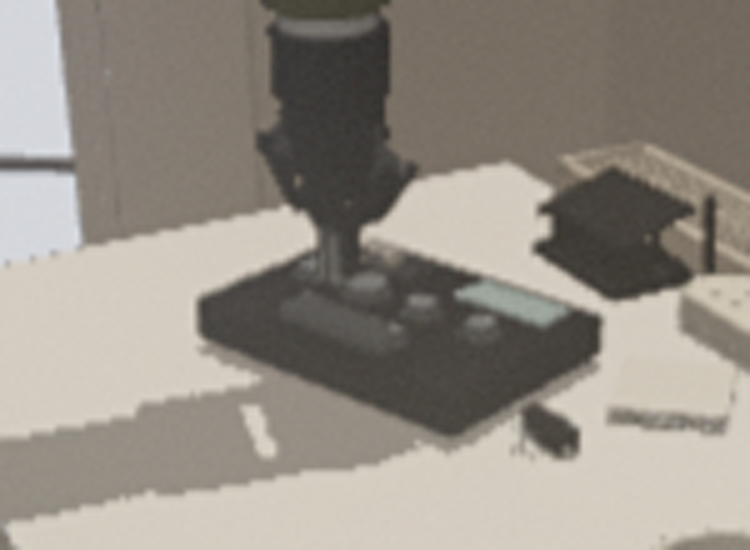

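The bar key is back up, around (341, 313) in the zoomed view, and the intercom outline hasn't moved. Moving on to the round key.

send_rows(commands=[[[0,-8,-16,0,0],[0,-17,-34,0,0],[0,-25.9,-51.4,0,0],[0,-25.9,-51.4,0,0],[0,-25.9,-51.4,0,0]]])

```text
time: 6.6
tcp_pos: [0.5484, 0.0356, 0.085]
tool_rot: [2.033, 0.355, -2.035]
force: [0.9, 0.3, -0.3]
gripper_width: -0.0002
```

```bash
python3 -c "
from h import *
togo([*DOOR,.062])"
```

```text
t 6.6 tcp [0.5484 0.0356 0.085 ] xaxis [-8.e-04  1.e-04 -1.e+00] yaw 19.79 F [ 0.95  0.32 -0.33] w -0.0001869762433423853
shift mm [23.   0.3 -0.3]
```

send_rows(commands=[[[7,0,0,0,0],[14,0,0,0,0],[19,0,0,0,0],[21,0,0,0,0],[21,0,0,0,0]]])

```text
time: 7.22
tcp_pos: [0.5487, 0.0354, 0.0643]
tool_rot: [2.034, 0.355, -2.034]
force: [-0.4, 0.6, 0.3]
gripper_width: -0.0003
```

send_rows(commands=[[[1,0,0,0,0],[2,0,0,0,0],[3,0,0,0,0],[4,0,0,0,0],[5,0,0,0,0]]])

```text
time: 7.85
tcp_pos: [0.5488, 0.0355, 0.0595]
tool_rot: [2.034, 0.354, -2.034]
force: [0.5, -0.1, 2.4]
gripper_width: 0.0001
```

send_rows(commands=[[[1,0,0,0,0],[2,0,0,0,0],[3,0,0,0,0],[4,0,0,0,0],[4,0,0,0,0]]])

```text
time: 8.48
tcp_pos: [0.5488, 0.0355, 0.0554]
tool_rot: [2.034, 0.354, -2.034]
force: [-0.1, 0.4, 4.3]
gripper_width: -0.0003
```

send_rows(commands=[[[0.5,0,0,0,0],[1,0,0,0,0],[1.5,0,0,0,0],[1.5,0,0,0,0]]])

```text
time: 8.98
tcp_pos: [0.5488, 0.0354, 0.054]
tool_rot: [2.034, 0.354, -2.034]
force: [-0.7, 0.7, 5.8]
gripper_width: -0.0001
```

send_rows(commands=[[[0.5,0,0,0,0],[0.5,0,0,0,0]]])

```text
time: 9.22
tcp_pos: [0.5488, 0.0354, 0.0539]
tool_rot: [2.034, 0.354, -2.034]
force: [-2.6, 0.6, 8.7]
gripper_width: -0.0001
```

The round key has bottomed in the same way (8.7 N, 0.0539 m). I'm releasing it and going well clear.

send_rows(commands=[[[-2,0,0,0,0],[-5,0,0,0,0],[-12,0,0,0,0],[-30,0,0,0,0],[-60,0,0,0,0]]])

```text
time: 9.85
tcp_pos: [0.5479, 0.0355, 0.1133]
tool_rot: [2.032, 0.355, -2.037]
force: [0.6, 0.0, 1.0]
gripper_width: -0.0
```

send_rows(commands=[[[-40,0,0,0,0],[-80,0,0,0,0],[-110,15,30,0,0],[-110,45,70,0,0],[-110,70,110,0,0]]])

```text
time: 10.48
tcp_pos: [0.4678, -0.0686, 0.2236]
tool_rot: [2.034, 0.355, -2.034]
force: [-0.6, 0.5, 0.6]
gripper_width: -0.0003
```

send_rows(commands=[[[0,25,40,0,0],[0,50,80,0,0],[0,75,120,0,0],[0,90,135,0,0],[0,90,135,0,0]]])

```text
time: 11.1
tcp_pos: [0.3717, -0.1986, 0.2234]
tool_rot: [2.035, 0.352, -2.036]
force: [0.4, -0.1, 0.3]
gripper_width: -0.0002
```

Run:
```python
from h import *
togo([*DOOR,.085])
for c,(y,x) in (("top",(150,200)),("scene",(140,220))):
    im,d=ctrl.camera(c);a=im[y:y+110,x:x+150,::-1];cv2.imwrite(f"pics/{c}3.png",cv2.resize(a,None,fx=5,fy=5,interpolation=cv2.INTER_CUBIC))
    if c=="top":
        b=cv2.imread('pics/top0.png');g=lambda q:cv2.cvtColor(q,cv2.COLOR_BGR2GRAY)[150:235,200:340].astype(np.float32)
        A,B=g(b),g(np.ascontiguousarray(im[:,:,::-1]));print(np.abs(A-B).max(),cv2.phaseCorrelate(A,B))
        for n,(u,v) in dict(bar=(273,228),door=(257,213),k1=(238,220),k3=(276,206),k4=(295,199)).items():
            o=np.load('topd.npy');print(n,[float(np.median(q[v-2:v+3,u-2:u+3])) for q in (o,d)])
```

```text
t 11.1 tcp [ 0.3717 -0.1986  0.2234] xaxis [-3.e-04  2.e-04 -1.e+00] yaw 19.63 F [ 0.4  -0.09  0.33] w -0.00022105918797414508
shift mm [ 138.4 -160.9 -245.4]
6.0 ((-0.008316676533908662, 0.002441154118692168), 0.997650592562593)
bar [0.9725083708763123, 0.9723204374313354]
door [0.9756026864051819, 0.9745123982429504]
k1 [0.9733355641365051, 0.9722391963005066]
k3 [0.9773009419441223, 0.9772838950157166]
k4 [0.979338526725769, 0.9797358512878418]
```

View pics/top3.png

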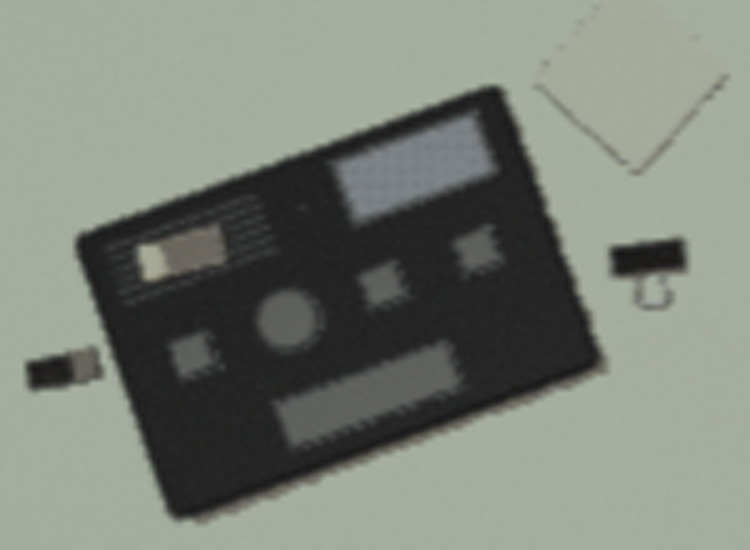

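View pics/scene3.png

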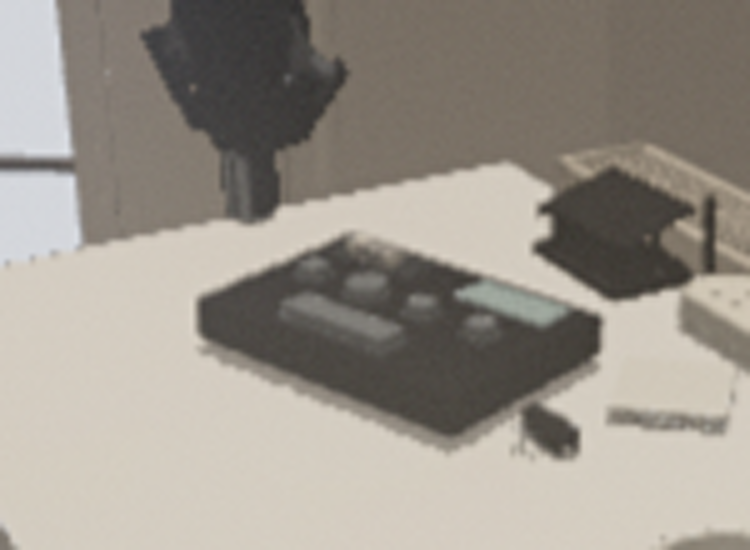

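All the keys are up, and the picture around the intercom matches the first one (shift under 0.01 px). The arm is clear, so I'm handing the job in.

```bash
python3 -c "
from plant import ctrl
print(ctrl.finish_job())"
```

```text
the job is handed in; nothing more can be done
None
```

I pressed the bar key all the way down with the closed fingertips and let it come up, then did the same with the round door-release key, and handed the job in at about 11 s.

- **Presses:** Both keys stopped after the full 8 mm of travel: further commanded motion raised the force without moving the tip. The highest readings were 8.9 N on the bar and 8.7 N on the round key.
- **Final check:** All five keys read at their resting height to within about 1 mm. The intercom, eraser, memory stick and clip match the first top picture, with a shift below 0.01 px. The mug, stamp and most of the notes block were outside that comparison, but the arm did not go near them. The arm was clear of everything and the force was near zero.
- **Disagreements:**
  - The network's first top-view pixel for the round key fell between two keys, about 23 mm off. I used a fit to all five keys instead, with residuals of 0.2 mm or less.
  - My first small turn correction had the wrong sign, and I fixed it before touching anything.

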